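# Wind a bench press tight with a tommy bar

### The arm

A 6-joint arm with a two-finger parallel gripper is mounted at the origin on a cart in front of the work surface, level with it; the furniture and walls round the work are solid. World frame = base frame: x ahead of the robot, y to its left, z up, the work surface at z = 0. Lengths are in m, angles in rad, forces in N, time in s.
With the tool pointing down it reaches from about 0.35 to 0.975 m from the base axis. Payload 4.9 kg.
Tool frame: the origin (TCP) lies at the very end of the fingers, on their centre line; the grasp point (between the pads) lies 19 mm behind it; z points along the fingers, y is the line along which they close (so a half turn about z gives the same grasp; the last joint's range is limited). The gripper opens to 85 mm and grips with 20 to 120 N. Pads are 22 mm wide; open, the fingers measure 114 mm over their backs; the gripper's body (76 mm by 85 mm) begins 54 mm behind the grasp point. The pads swing forward as they close: fully open they stand 13 mm farther back than shut.
Start: joints at [1.19, 0.053, 1.613, -0, 1.476, -0.119], TCP at [0.162, 0.604, 0.231] pointing down, gripper open.
Joint ranges: [-3.01, 3.01], [-1.01, 2.22], [0.06, 2.58], [-1.02, 4.17], [0.09, 2.62], [-3.14, 3.14]. Speed limits (rad/s): [2.57, 2.57, 3.14, 3.14, 3.14, 3.14].

### API

Orientations are given as a rotation vector (axis times angle).
In Python, from station import ctrl, imaging gives the robot as it stands.
- The arm moves only by the tool play_rows, never from a script. Its argument "series" is a list of rows, each a list of 3 entries, a list of its own where there are three numbers: the opening, from 0 (shut) to 1 (fully open), then the shift along the tool's x, y, z each as a share of 0.05 m, from -1 to 1, then the turn, a rotation vector about the tool's x, y, z each as a share of 8 degrees, from -1 to 1. In form: [[grip, [dx, dy, dz], [ax, ay, az]], ...]. A call has 1 to 8 rows; each row shifts and turns the commanded pose from where the row before left it, along the tool's axes as they then stand; what a row does not reach is not made up. A row lasts 1/8 s, in which the tool goes at most 62.5 mm and 10.7 degrees, less where a joint would pass 70% of its speed; a pose out of reach is approached as far as the arm can. A call with a number of a shift or a turn outside -1 to 1 is refused whole. A call with a gripper value outside its range is refused whole. The fingers move at their own pace and stop on an object; "force" is the grip in N (left out, the last holds). Time passes only in rows, so rows that do not move let the fingers close. It gives the time, the measured TCP pose, the force, the opening and the grip force at its end, in the units of the state.
- ctrl.get_obs(): the state, without advancing time (a new reading comes with each control period).
- imaging.get_image(name): name is "side" or "top" or "wrist"; returns a dict with "color" (420x560x3 uint8, blue, green, red), "fx", "fy", "cx", "cy" (pixels), "extrinsics" (4x4, takes a point from world to camera coordinates); the wrist camera has in their place "hand_eye" (4x4, takes a point from camera to tool coordinates, whose origin is the TCP and whose axes are the flange's). Camera axes: x right, y down, z forward; pixel columns grow to the right and rows downward; lengths in m; the calibration is good to about 2 mm. A picture is of the moment at which its call begins: read the wrist's pose just before it. There is no depth.
- ctrl.finish_job(): hands the job in; it is judged then, once.
The state is a dict: "t": time; "q": joint angles; "dq": joint speeds; "effort": joint torques, N m; "tool_pos": TCP position; "tool_rot": TCP orientation; "contact_force": force on the tool from outside, world axes, zero at the start; "wrist_torque": the same for the moment, N m; "opening": finger opening in m; "grip_force": force on a finger pad.
Only numpy, scipy, OpenCV 4.12 (cv2) and the standard library are available. Lean on these libraries where they do the work, as an engineer would, in place of code of your own. Each camera call takes 0.05 s, during which the arm holds its last target. There are 200 camera calls.

### The job

Tighten the small bench press on its strip: put the plain round bar into the holes of the hexagon collar and turn the collar clockwise as seen from above, moving the bar back to the next hole when a cheek of the press stops it, until the platen is hard up under the strip and the collar will turn no further. Turn the collar with the bar only, not with the gripper. Then take the bar out and lay it down on the table, leaving the other tools where they lie.

Things in the scene. Friction and masses are not known exactly. Their poses are not given: they have to be found in the camera images.
- press: Small dark steel screw press fixed to the table. Origin on the table under the collar's axis; x points from its open front to its back (front -x faces the robot), z up. Base plate 14 mm thick, x -45 to 55, y -100 to 100 mm. Two upright cheeks at x -37 to 37, |y| 54 to 68 mm, z up to 106. A bridge joins them at z 104 to 120 mm, x -30 to 30; its bolt heads reach z 126, nothing is higher.
- collar_center (a point): Centre of the hexagon collar, on its vertical axis at the height of the hole centres (50 mm above the table); fixed in the press, with its axes. Seen from here a bar in a hole can swing to about 48 degrees either side of the press's -x direction before it meets the front edge of a cheek.
- collar (a joint): Turn (rad) of the bright steel hexagon collar, 80 mm across flats, z 31 to 69 mm, about the press's z; grows clockwise seen from above and so raises the platen 3.5 mm per rad. Starts at 0.05 to 0.5; stop at 2.30, platen tight under the strip. It stays where left; takes about 0.35 N m; bar play lets it lag by up to 0.15. In the middle of each flat is a level radial round hole, 20 mm across, one every 60 degrees.
- hole_mouth (a point): Centre of one hole's mouth, 40 mm from the axis; turns with the collar. At joint value q this hole points along (-cos a, sin a) in the press's x, y, with a = q - 0.750 rad; the other five follow every 60 degrees. Tightening moves a hole in front towards the press's +y. Holes are open from the flat in to a hub of 24 mm radius: a bar goes in 16 mm.
- platen_top (a point): Centre of the top of the round platen (56 mm across) above the collar; 88 mm high + 3.5 mm per rad of collar turn, 96 mm when tight. Above it the flat light-metal strip, 40 mm wide, 8 mm thick, lies under the bridge, underside at z 96 mm, from x -45 to 105 mm of the press.
- bar: The bar for the collar: loose, plain, dark, round steel bar of even thickness with square-cut ends, 15 mm in diameter, 151 mm long, about 0.24 kg, lying on the table to the right of the press. Origin in the middle of its length, on its underside as it lies at first (7.5 mm from its axis); length along its own y. Either end fits the holes.
- bar_end_a (a point): Centre of the bar's end face at its +y end, 75.5 mm from the middle.
- bar_end_b (a point): Centre of the bar's end face at its -y end, 75.5 mm from the middle.
- punch: Bystander: round punch, 18 mm thick, 141 mm long, with a long taper at one end; length along its own y. To be left alone.
- drift: Bystander: drift, 21 mm thick, 138 mm long, tapering at both ends like a barrel; length along its own y. To be left alone.
Mind the look-alikes: they are no part of the job. What is shaped like the bar but blue is not meant.

How it is judged:
On the way, in this order (a step that is already met when the one before it is completed fails the run):
1. with an end of the bar in a hole, the collar has been turned by at least 15 degrees and is not yet tight (distance between any of bar_end_a, bar_end_b and collar_center below 0.034 m and distance of hole_mouth from where it was at the start of the episode above 0.0105 m and value of joint collar below 2.1 rad), for 0.1 s.
2. the bar has been drawn right out of the hole (both ends more than 48 mm from the collar's centre) while the collar is not yet tight (distance between each of bar_end_a, bar_end_b and collar_center above 0.048 m and value of joint collar below 2.1 rad), for 0.1 s.
3. with the bar in a hole again, the collar has reached its stop (at least 2.2 rad) (distance between any of bar_end_a, bar_end_b and collar_center below 0.034 m and value of joint collar above 2.2 rad), for 0.1 s.
At the end, for the whole second after the job is handed in: The collar is at its stop (2.2 rad or more, stop at 2.30), and the bar is out of the collar and lies flat and at rest on the table (both ends' centres less than 20 mm above it) (value of joint collar above 2.2 rad and height (world z) of bar_end_a between 0 and 0.02 m and height (world z) of bar_end_b below 0.02 m and linear speed of bar below 0.03 m/s and distance between each of bar_end_a, bar_end_b and collar_center above 0.048 m); the robot touches nothing.
It fails at once if the fingers push the collar (more than 5 N) (contact force between the fingers and collar above 5 N).
It fails at once if the punch or the drift is moved by more than 40 mm (distance of any of punch, drift from where it was at the start of the episode above 0.04 m).
It also fails if it takes over 72 s, if anything falls off the work surface, if the arm or the gripper's body presses on something with over 40 N, if the wrist force passes 120 N, or if a joint passes its speed limit or range.

## Working session

There is one attempt and no reset: what is moved stays moved. The work goes in short steps, Python scripts to look and compute and a tool call to move; the robot and the scene stay as the last step left them, time stands still between calls to the robot, and variables do not carry over. Pictures are saved under pics/ and viewed, at most 10 in all, crops included, and the job is handed in when it is done.

Besides the shell and the picture viewer there is one more tool, called after "Call:" as name([rows], argument=value, ...), one row to a line, values as JSON. play_rows: Moves the arm, as the interface text tells. Shift numbers are shares of 0.05 m and turn numbers shares of 8 degrees, none past 1 either way. Its arguments: {"type":"object","properties":{"series":{"type":"array"},"force":{"type":"number"}},"required":["series"]}

```bash
ls; mkdir -p pics; python3 - <<'E'
from station import ctrl, imaging
import cv2, numpy as np
o=ctrl.get_obs(); print({k:np.round(v,3).tolist() for k,v in o.items()})
a=[]
for n in("top","side"):
    d=imaging.get_image(n); cv2.imwrite(f"pics/{n}0.png",d["color"]); print(n,d["fx"],d["cx"],d["cy"],np.round(d["extrinsics"],3).tolist())
E
```

```text
pics
{'t': 0.0, 'q': [1.19, 0.053, 1.614, 0.0, 1.476, -0.119], 'dq': [-0.001, -0.001, 0.0, -0.001, -0.0, 0.0], 'effort': [0.001, -39.371, -37.017, -0.0, 0.007, -0.0], 'tool_pos': [0.162, 0.603, 0.23], 'tool_rot': [-0.41, -3.114, 0.003], 'contact_force': [0.163, 0.288, -0.111], 'wrist_torque': [-0.045, 0.027, 0.006], 'grip_force': 0.0, 'opening': 0.085}
top 432.6065568388304 282.51983873208917 216.2218767213831 [[-0.024, -1.0, 0.013, -0.019], [-0.996, 0.023, -0.082, 0.527], [0.082, -0.015, -0.997, 1.065], [0.0, 0.0, 0.0, 1.0]]
side 466.28344917243965 274.5485583036054 213.85622577497907 [[0.933, -0.359, 0.001, -0.492], [-0.189, -0.494, -0.849, 0.137], [0.305, 0.792, -0.529, 0.841], [0.0, 0.0, 0.0, 1.0]]
```

View pics/top0.png

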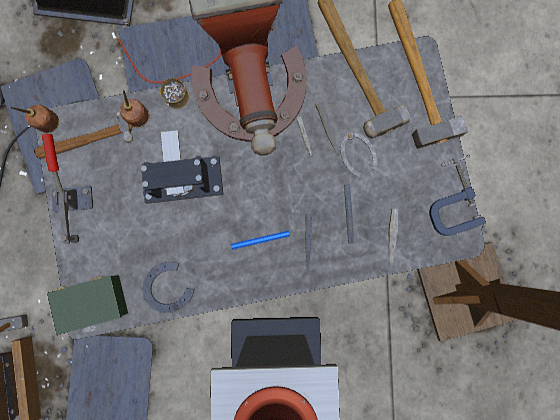

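View pics/side0.png

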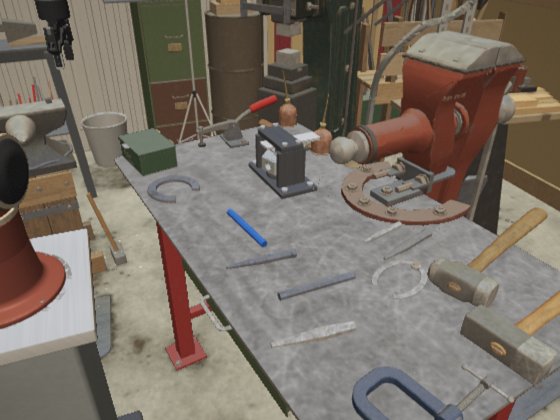

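Candidates in top view: dark even rod (348,213) is the bar by its even thickness. The others are the punch (308,240, tapered), the drift (393,235, barrel), the blue rod (260,240, decoy) and the thin rod (328,127). I'll check with one close crop.

```bash
cat > h.py <<'E'
from station import ctrl, imaging
import cv2, numpy as np
from scipy.spatial.transform import Rotation as R
def cam(n):
    o=ctrl.get_obs(); d=imaging.get_image(n)
    if n=="wrist":
        T=np.eye(4); T[:3,:3]=R.from_rotvec(o["tool_rot"]).as_matrix(); T[:3,3]=o["tool_pos"]; W=T@np.array(d["hand_eye"])
    else: W=np.linalg.inv(d["extrinsics"])
    return d,W
def ray(d,W,px,z):
    px=np.atleast_2d(px).astype(float)
    v=np.c_[(px[:,0]-d["cx"])/d["fx"],(px[:,1]-d["cy"])/d["fy"],np.ones(len(px))]@W[:3,:3].T
    return W[:3,3]+v*((z-W[2,3])/v[:,2])[:,None]
def proj(d,W,P):
    P=np.atleast_2d(P); c=(P-W[:3,3])@W[:3,:3]
    return np.c_[c[:,0]/c[:,2]*d["fx"]+d["cx"],c[:,1]/c[:,2]*d["fy"]+d["cy"]]
E
python3 - <<'E'
from h import *
d,W=cam("top"); im=d["color"]
c1=cv2.resize(im[120:215,125:235],None,fx=4,fy=4,interpolation=cv2.INTER_CUBIC)
c2=cv2.resize(im[170:280,290:410],None,fx=3,fy=3,interpolation=cv2.INTER_CUBIC)
o=np.zeros((400,800,3),np.uint8); o[:380,:440]=c1; o[:330,440:800]=c2
cv2.imwrite("pics/crop1.png",o)
print(ray(d,W,[[348,213]],0.0075), W[:3,3])
print("bar ends",ray(d,W,[[347,185],[351,242]],0.0075))
E
```

```text
[[ 0.53157063 -0.19842581  0.0075    ]] [ 0.43677885 -0.01485946  1.10534797]
bar ends [[ 0.60374838 -0.19847061  0.0075    ]
 [ 0.45750451 -0.20337663  0.0075    ]]
```

View pics/crop1.png

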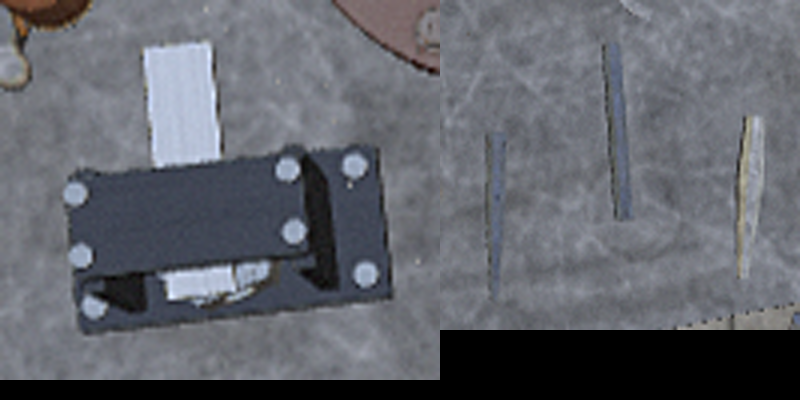

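The crop's right half shows the even, square-ended bar in the middle (full px 347,185 to 351,242). The tapered punch is left of it and the barrel-shaped drift is right. The left half shows four bridge bolts at full px (143.8,168.3), (196.8,162), (145.3,184), (198.5,178).

```bash
python3 - <<'E'
from h import *
d,W=cam("top")
px=np.array([[75,193],[287,168],[81,256],[294,232]])/4+[125,120]
P=ray(d,W,px,.126); print(P); print("centre",P.mean(0))
u=(P[0]-P[1]+P[2]-P[3])[:2]; print("y-axis",np.degrees(np.arctan2(u[1],u[0]))-90)
v=(P[0]+P[1]-P[2]-P[3])[:2]; print("x-axis",np.degrees(np.arctan2(v[1],v[0])))
px=np.array([[354,166],[366,274],[95,306]])/4+[125,120]
B=ray(d,W,px,.018); print(B)
px=np.array([[144,47],[211,43],[168,300],[234,292]])/4+[125,120]
print("strip",ray(d,W,px,.104))
px=np.array([[378,145],[392,298],[84,333]])/4+[125,120]
print("base corners",ray(d,W,px,.014))
E
```

```text
[[0.63443573 0.28484687 0.126     ]
 [0.64636055 0.16405479 0.126     ]
 [0.59804456 0.2813552  0.126     ]
 [0.60924347 0.16034839 0.126     ]]
centre [0.62202108 0.22265131 0.126     ]
y-axis 5.462703460554323
x-axis 5.592677768954172
[[0.66986634 0.14128513 0.018     ]
 [0.60042211 0.13444883 0.018     ]
 [0.58380366 0.30516111 0.018     ]]
strip [[0.7249848  0.25139717 0.104     ]
 [0.72659404 0.21211715 0.104     ]
 [0.57475286 0.23761452 0.104     ]
 [0.57859651 0.19936097 0.104     ]]
base corners [[0.68400823 0.12641215 0.014     ]
 [0.58530542 0.11871151 0.014     ]
 [0.56730924 0.31323318 0.014     ]]
```

```bash
cat >> h.py <<'E'
C=np.array([.6217,.2225]); PSI=np.radians(5.5)
def delta(pos,bar_deg):
    """tool-axis shift (units of 50mm) in the tool axes AFTER the turn, and turn (units of 8deg) to put TCP at pos, tool y perpendicular to a bar at bar_deg, x axis pointing back along bar"""
    o=ctrl.get_obs(); Rc=R.from_rotvec(o["tool_rot"])
    b=np.radians(bar_deg); x=-np.array([np.cos(b),np.sin(b),0]); z=np.array([0,0,-1.]); y=np.cross(z,x)
    Rt=R.from_matrix(np.c_[x,y,z]); dp=np.array(pos)-o["tool_pos"]
    t=(Rc.inv()*Rt).as_rotvec()
    print("pos",np.round(o["tool_pos"],4),"turn/8deg",np.round(np.degrees(t)/8,2),"shift before",np.round(Rc.inv().apply(dp)/.05,2),"after",np.round(Rt.inv().apply(dp)/.05,2))
E
python3 -c "
from h import *
delta([.511,-.2016,.16],2)"
```

```text
pos [0.1616 0.6033 0.2305] turn/8deg [-0.01 -0.   -2.13] shift before [-10.92 -13.74   1.43] after [ -6.42 -16.33   1.41]
```

Call:
play_rows([
  [1, [0, 0, 0], [0, 0, -0.71]],
  [1, [0, 0, 0], [0, 0, -0.71]],
  [1, [0, 0, 0], [0, 0, -0.71]],
  [1, [-0.8, -0.6, 0], [0, 0, 0]],
  [1, [-0.8, -0.8, 0], [0, 0, 0]],
  [1, [-0.8, -0.9, 0], [0, 0, 0]],
  [1, [-0.8, -0.9, 0], [0, 0, 0]],
  [1, [-0.8, -0.9, 0], [0, 0, 0]],
])

```text
t: 1.2
tool_pos: [0.3699, 0.4044, 0.2312]
tool_rot: [-0.056, 3.141, 0.0]
contact_force: [0.7, 0.5, 0.5]
opening: 0.0852
grip_force: 0.0
```

Call:
play_rows([
  [1, [-0.4, -1, 0], [0, 0, 0]],
  [1, [-0.4, -1, 0], [0, 0, 0]],
  [1, [-0.4, -1, 0], [0, 0, 0]],
  [1, [-0.4, -1, 0], [0, 0, 0]],
  [1, [-0.4, -1, 0], [0, 0, 0]],
  [1, [-0.2, -1, 0], [0, 0, 0]],
  [1, [-0.2, -1, 0], [0, 0, 0]],
  [1, [0, -1, 0], [0, 0, 0]],
])

```text
t: 2.2
tool_pos: [0.5033, 0.0087, 0.2312]
tool_rot: [-0.056, 3.141, -0.0]
contact_force: [-0.0, 1.4, -0.9]
opening: 0.0854
grip_force: 0.0
```

Call:
play_rows([
  [1, [0, -1, 0], [0, 0, 0]],
  [1, [0, -1, 0], [0, 0, 0]],
  [1, [0, -1, 0.4], [0, 0, 0]],
  [1, [0, -1, 0.5], [0, 0, 0]],
  [1, [0, -0.2, 0.3], [0, 0, 0]],
  [1, [0, 0, 0], [0, 0, 0]],
])

```text
t: 2.95
tool_pos: [0.5095, -0.199, 0.1695]
tool_rot: [0.054, -3.138, -0.004]
contact_force: [0.3, -0.1, 0.2]
opening: 0.0852
grip_force: 0.0
```

```bash
python3 - <<'E'
from h import *
delta([.511,-.2016,.16],2)
d,W=cam("wrist"); cv2.imwrite("pics/w1.png",d["color"]); print(proj(d,W,[[.6037,-.1985,.0075],[.4575,-.2034,.0075]]))
E
```

```text
pos [ 0.5095 -0.199   0.1695] turn/8deg [ 0.02 -0.02 -0.  ] shift before [-0.03 -0.05  0.19] after [-0.03 -0.05  0.19]
[[271.12522465 279.62101552]
 [270.74632882 124.99428867]]
```

View pics/w1.png

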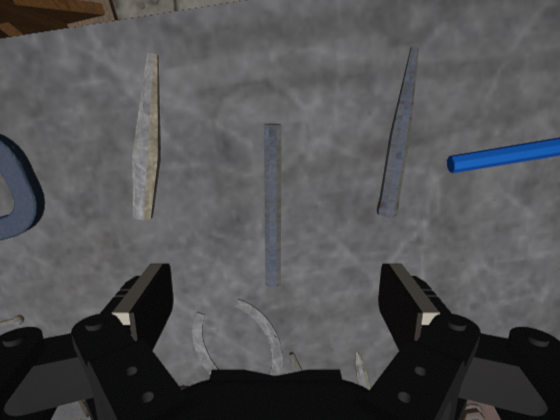

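The wrist view shows the bar from (272,125) to (273,286), with even thickness and square ends. The drift (147,135) and punch (400,130) are well clear.

```bash
python3 - <<'E'
from h import *
d,W=cam("wrist")
P=ray(d,W,[[272,124.5],[273.5,286]],.011); print(P,np.linalg.norm(P[0]-P[1]))
v=P[1]-P[0]; b=np.degrees(np.arctan2(v[1],v[0])); m=P.mean(0); g=m-.020*v/np.linalg.norm(v); print(b,m,g)
g[2]=.003; delta(g,b)
E
```

```text
[[ 0.45798133 -0.20217496  0.011     ]
 [ 0.61046943 -0.19565105  0.011     ]] 0.15262758870084683
2.4497954739529213 [ 0.53422538 -0.19891301  0.011     ] [ 0.51424366 -0.19976789  0.011     ]
pos [ 0.5109 -0.1984  0.1718] turn/8deg [ 0.    0.   -0.04] shift before [-0.07 -0.03  3.38] after [-0.07 -0.03  3.38]
```

Call:
play_rows([
  [1, [-0.07, -0.03, 0.9], [0, 0, -0.04]],
  [1, [0, 0, 0.9], [0, 0, 0]],
  [1, [0, 0, 0.8], [0, 0, 0]],
  [1, [0, 0, 0.4], [0, 0, 0]],
  [1, [0, 0, 0.2], [0, 0, 0]],
  [1, [0, 0, 0.18], [0, 0, 0]],
  [1, [0, 0, 0], [0, 0, 0]],
])

```text
t: 3.92
tool_pos: [0.5146, -0.2009, 0.0028]
tool_rot: [-0.065, 3.14, -0.001]
contact_force: [-0.1, -0.1, -0.6]
opening: 0.0855
grip_force: 0.0
```

Call:
play_rows([
  [0, [0, 0, 0], [0, 0, 0]],
  [0, [0, 0, 0], [0, 0, 0]],
  [0, [0, 0, 0], [0, 0, 0]],
  [0, [0, 0, 0], [0, 0, 0]],
  [0, [0, 0, 0], [0, 0, 0]],
  [0, [0, 0, 0], [0, 0, 0]],
  [0, [0, 0, 0], [0, 0, 0]],
  [0, [0, 0, 0], [0, 0, 0]],
], force=80)

```text
t: 4.92
tool_pos: [0.5143, -0.2011, 0.0028]
tool_rot: [-0.065, 3.141, -0.001]
contact_force: [-2.3, -0.3, 4.6]
opening: 0.0121
grip_force: 78.9
```

Call:
play_rows([
  [0.4, [0, 0, 0], [0, 0, 0]],
  [0.4, [0, 0, 0], [0, 0, 0]],
  [0.4, [0, 0, 0.04], [0, 0, 0]],
  [0, [0, 0, 0], [0, 0, 0]],
  [0, [0, 0, 0], [0, 0, 0]],
  [0, [0, 0, 0], [0, 0, 0]],
  [0, [0, 0, 0], [0, 0, 0]],
  [0, [0, 0, 0], [0, 0, 0]],
])

```text
t: 5.92
tool_pos: [0.5143, -0.201, 0.0006]
tool_rot: [-0.065, 3.141, -0.001]
contact_force: [-0.7, 0.5, 4.2]
opening: 0.012
grip_force: 78.7
```

Call:
play_rows([
  [0, [0, 0, -0.3], [0, 0, 0]],
  [0, [0, 0, -0.6], [0, 0, 0]],
  [0, [0, 0, -0.6], [0, 0, 0]],
  [0, [0, 0, -0.5], [0, 0, 0]],
  [0, [0, 0, 0], [0, 0, 0]],
])

```text
t: 6.55
tool_pos: [0.5154, -0.2014, 0.1027]
tool_rot: [-0.065, 3.137, -0.003]
contact_force: [0.3, 0.1, -3.1]
opening: 0.0118
grip_force: 78.5
```

```bash
python3 - <<'E'
from h import *
o=ctrl.get_obs(); print(o["tool_pos"],o["opening"],o["q"])
d,W=cam("side"); im=d["color"]; print("cam",W[:3,3])
np.savez("/tmp/side.npz",W=W)
def pw(x,y,z): 
    return [C[0]+x*np.cos(PSI)-y*np.sin(PSI),C[1]+x*np.sin(PSI)+y*np.cos(PSI),z]
pts={k:proj(d,W,[pw(*v)])[0] for k,v in dict(base_fr=(-.045,-.1,.014),base_fl=(-.045,.1,.014),cc=(0,0,.05),bridge=(-.03,-.068,.12),tcp=(0,0,0)).items()}
print(pts, proj(d,W,[o["tool_pos"]]))
c1=cv2.resize(im[115:205,240:330],None,fx=6,fy=6,interpolation=cv2.INTER_CUBIC)
t=proj(d,W,[o["tool_pos"]])[0].astype(int)
c2=cv2.resize(im[t[1]-75:t[1]+75,t[0]-43:t[0]+43],None,fx=3,fy=3.6,interpolation=cv2.INTER_CUBIC)
cv2.imwrite("pics/s1.png",np.hstack([c1,c2])); print(t)
E
```

```text
[ 0.51538284 -0.20135057  0.10265014] 0.011776974198113535 [-5.07021585e-01 -4.76096097e-03  1.89474117e+00  1.42615736e-04
  1.24703022e+00 -2.11918686e+00]
cam [ 0.22836232 -0.77492989  0.56137134]
{'base_fr': array([280.06428634, 195.19993934]), 'base_fl': array([246.30608769, 162.35551616]), 'cc': array([278.00406138, 161.41366324]), 'bridge': array([279.88090534, 147.85633226]), 'tcp': array([277.9040352 , 178.95993801])} [[311.1681138  244.73164045]]
[311 244]
```

View pics/s1.png

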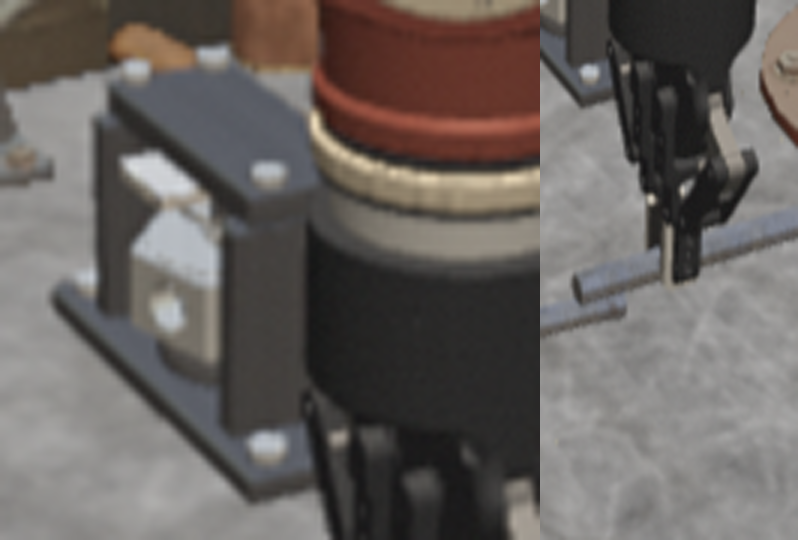

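The left half shows the front hole of the collar at full px (267.9,166.5), with that face's left edge at x≈262.4. The right half shows the bar level in the jaws.

```bash
python3 - <<'E'
from h import *
d,W=cam("side")
def hp(a,r,z):
    th=np.pi+PSI-a; return proj(d,W,[[C[0]+r*np.cos(th),C[1]+r*np.sin(th),z]])[0]
for a in np.arange(-.75,-.1,.05): print(round(a,2),hp(a,.04,.05)+[2,1],"Ledge",hp(a+np.pi/6,.0462,.069)+[2,1],"Redge",hp(a-np.pi/6,.0462,.069)+[2,1])
E
```

```text
-0.75 [274.41082957 168.99608532] Ledge [265.60534817 160.55357881] Redge [283.30173466 163.44056223]
-0.7 [273.65939366 168.86025889] Ledge [265.04118603 160.23511325] Redge [282.36088363 163.49755098]
-0.65 [272.92511445 168.70805118] Ledge [264.51677793 159.90555674] Redge [281.41366058 163.53398046]
-0.6 [272.20994116 168.53990316] Ledge [264.03334326 159.56582611] Redge [280.46267556 163.54974042]
-0.55 [271.51576028 168.35630023] Ledge [263.5919772 159.2168589] Redge [279.51055167 163.54478292]
-0.5 [270.84438993 168.15777031] Ledge [263.19364936 158.85961013] Redge [278.55991594 163.51912257]
-0.45 [270.19757446 167.94488178] Ledge [262.83920283 158.49504908] Redge [277.61338998 163.47283643]
-0.4 [269.57697945 167.71824129] Ledge [262.52935385 158.12415614] Redge [276.67358083 163.4060637 ]
-0.35 [268.98418714 167.4784914 ] Ledge [262.26469187 157.74791967] Redge [275.74307179 163.31900511]
-0.3 [268.42069219 167.22630822] Ledge [262.0456801  157.36733303] Redge [274.82441347 163.21192202]
-0.25 [267.88789792 166.96239887] Ledge [261.87265648 156.98339155] Redge [273.92011497 163.08513528]
-0.2 [267.38711294 166.68749894] Ledge [261.74583507 156.59708973] Redge [273.03263535 162.93902384]
-0.15 [266.91954822 166.40236983] Ledge [261.66530777 156.2094184 ] Redge [272.16437537 162.7740231 ]
```

```bash
python3 - <<'E'
from h import *
d,W=cam("wrist"); H=np.array(d["hand_eye"]); print(np.round(H,3).tolist(),d["fx"],d["cx"],d["cy"])
# tool pitched forward by p, heading h; want collar front at pixel (cx+90,cy) 0.2 m away
for p in (30,40,50):
    b=np.radians(5.5); x=-np.array([np.cos(b),np.sin(b),0]); z=np.array([0,0,-1.]); y=np.cross(z,x)
    R0=np.c_[x,y,z]; 
    Rt=R0@R.from_rotvec([0,np.radians(-p),0]).as_matrix(); 
    if Rt[0,2]<0: Rt=R0@R.from_rotvec([0,np.radians(p),0]).as_matrix(); print("+")
    pt=np.array([.583,.218,.05]); cp=np.array([-90/d["fx"]*.2,0,.2])
    tc=(H@np.r_[cp,1])[:3]; tp=pt-Rt@tc
    print(p,"tcp",tp.round(3),"cam",(tp+Rt@H[:3,3]).round(3),"bar back",(tp+Rt@[.055,0,-.007]).round(3))
E
```

```text
[[0.0, -0.959, -0.284, 0.072], [1.0, -0.0, 0.001, 0.001], [-0.001, -0.284, 0.959, -0.143], [0.0, 0.0, 0.0, 1.0]] 350.9266435619559 275.36487829454904 204.03267879050534
30 tcp [0.567 0.267 0.1  ] cam [0.434 0.255 0.188] bar back [0.516 0.262 0.078]
40 tcp [0.559 0.266 0.097] cam [0.412 0.253 0.16 ] bar back [0.512 0.262 0.067]
50 tcp [0.551 0.266 0.093] cam [0.395 0.251 0.13 ] bar back [0.51  0.262 0.055]
```

```bash
python3 -c "
from h import *
delta([.46,.262,.155],5.5)"
```

```text
pos [ 0.513  -0.2001  0.0986] turn/8deg [ 0.01 -0.02 -0.39] shift before [ 0.68  9.28 -1.11] after [ 0.17  9.3  -1.13]
```

Call:
play_rows([
  [0, [0.1, 0.5, -0.5], [0, 0, -0.39]],
  [0, [0, 1, -0.6], [0, 0, 0]],
  [0, [0, 1, 0], [0, 0, 0]],
  [0, [0, 1, 0], [0, 0, 0]],
  [0, [0, 1, 0], [0, 0, 0]],
  [0, [0, 1, 0], [0, 0, 0]],
  [0, [0, 1, 0], [0, 0, 0]],
  [0, [0, 1, 0], [0, 0, 0]],
])

```text
t: 7.7
tool_pos: [0.4731, 0.1738, 0.1532]
tool_rot: [0.15, -3.135, 0.001]
contact_force: [1.1, -0.9, -3.0]
opening: 0.012
grip_force: 78.7
```

Call:
play_rows([
  [0, [0, 1, 0], [0, 0, 0]],
  [0, [0, 0.8, 0], [0, 0, 0]],
  [0, [0, 0, 0], [0, -1, 0]],
  [0, [0, 0, 0], [0, -1, 0]],
  [0, [0, 0, 0], [0, -1, 0]],
  [0, [0, 0, 0], [0, -1, 0]],
  [0, [0, 0, 0], [0, -1, 0]],
  [0, [0, 0, 0], [0, 0, 0]],
])

```text
t: 8.7
tool_pos: [0.4623, 0.2607, 0.1496]
tool_rot: [-0.12, 2.45, 0.038]
contact_force: [0.4, -0.5, -3.7]
opening: 0.0124
grip_force: 79.0
```

```bash
python3 - <<'E'
from h import *
o=ctrl.get_obs(); print(o["tool_pos"],o["tool_rot"])
d,W=cam("wrist"); cv2.imwrite("pics/w2.png",d["color"]); np.savez("w2.npz",W=W)
E
```

```text
[0.46226793 0.2607197  0.1495811 ] [-0.11979432  2.45031982  0.03842953]
```

View pics/w2.png

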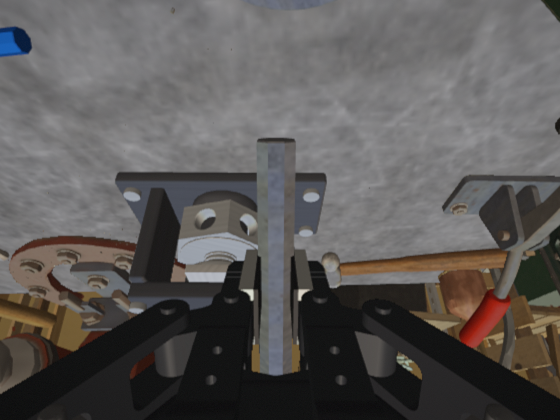

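The wrist view (world-down is image-up) shows the hex collar with a hole at about (206,219), a vertical edge at about (231,215), and a second hole at about (251,225) behind the bar. The base front corners are at about (118,175) and (325,177). I'll make one enlarged crop for exact pixels.

```bash
python3 - <<'E'
import cv2
im=cv2.imread("pics/w2.png"); cv2.imwrite("pics/w2c.png",cv2.resize(im[165:265,110:260],None,fx=5,fy=5,interpolation=cv2.INTER_CUBIC))
E
```

```text
(no output)
```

View pics/w2c.png

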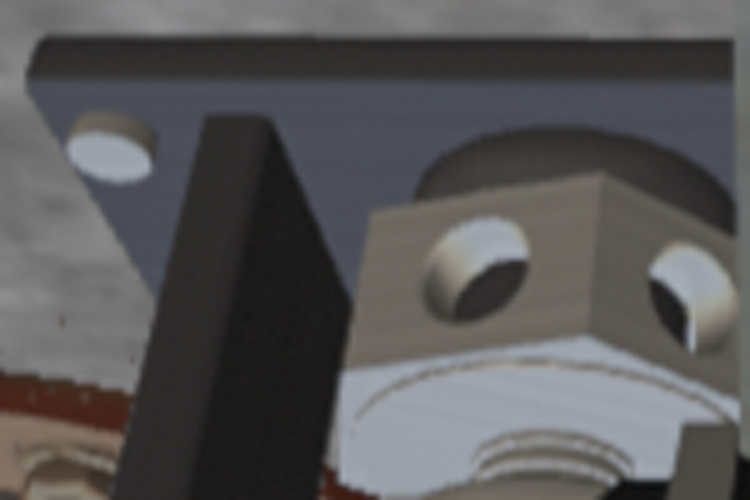

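```bash
python3 - <<'E'
from h import *
from scipy.optimize import least_squares
d,_=cam("wrist"); W=np.load("w2.npz")["W"]
crop=np.array([[602,173],[590,337],[373,211],[343,372],[476,270],[693,298]]); px=crop/5+[110,165]
z=np.array([.031,.069,.031,.069,.05,.05]); r=np.array([.04619]*4+[.04]*2); off=np.radians([30,30,-30,-30,0,60])
P=np.array([ray(d,W,[p],h)[0] for p,h in zip(px,z)]); print(P.round(4))
print("base",ray(d,W,[[115.6,182]],.014).round(4))
def f(v):
    th=np.pi+PSI-(v[2]+off)
    return (proj(d,W,np.c_[v[0]+r*np.cos(th),v[1]+r*np.sin(th),z])-px).ravel()
s=least_squares(f,[C[0],C[1],-.35]); print(s.x,np.abs(s.fun).max(),f(s.x).reshape(-1,2).round(1).tolist())
E
```

```text
[[0.5839 0.2316 0.031 ]
 [0.5774 0.2324 0.069 ]
 [0.6009 0.1883 0.031 ]
 [0.5942 0.1894 0.069 ]
 [0.589  0.2105 0.05  ]
 [0.5949 0.2495 0.05  ]]
base [[0.5904 0.1235 0.014 ]]
[ 0.62652722  0.22486337 -0.27534517] 1.9847946852135578 [[0.3, -1.8], [-0.6, 2.0], [0.2, -1.9], [-0.1, 1.8], [-0.2, 0.1], [0.5, 0.2]]
```

Call:
play_rows([
  [0, [0, 0, 0], [0, 1, 0]],
  [0, [0, 0, 0], [0, 1, 0]],
  [0, [0, 0, 0], [0, 1, 0]],
  [0, [0, 0, 0], [0, 1, 0]],
  [0, [0, 0, 0], [0, 1, 0]],
  [0, [0, 0, 0], [0, 0, -0.98]],
  [0, [0, 0, 0], [0, 0, -0.98]],
  [0, [0, 0, 0], [0, 0, 0]],
])

```text
t: 9.8
tool_pos: [0.4678, 0.2622, 0.1561]
tool_rot: [-0.574, 3.088, 0.002]
contact_force: [0.5, -0.8, -2.5]
opening: 0.012
grip_force: 78.9
```

```bash
python3 -c "
from h import *
delta([.4798,.1674,.043],21.3)"
```

```text
pos [0.4678 0.2622 0.1561] turn/8deg [ 0.01  0.01 -0.03] shift before [ 0.46 -1.86  2.26] after [ 0.47 -1.85  2.26]
```

Call:
play_rows([
  [0, [0.2, -0.7, 0], [0, 0, -0.03]],
  [0, [0.2, -0.7, 0], [0, 0, 0]],
  [0, [0.07, -0.45, 0], [0, 0, 0]],
  [0, [0, 0, 0.7], [0, 0, 0]],
  [0, [0, 0, 0.8], [0, 0, 0]],
  [0, [0, 0, 0.6], [0, 0, 0]],
  [0, [0, 0, 0.16], [0, 0, 0]],
  [0, [0, 0, 0], [0, 0, 0]],
])

```text
t: 10.8
tool_pos: [0.4785, 0.1673, 0.0428]
tool_rot: [-0.582, 3.087, 0.0]
contact_force: [0.6, 0.4, -2.0]
opening: 0.0123
grip_force: 79.0
```

```bash
python3 - <<'E'
from h import *
delta([.4798,.1674,.043],21.3)
a=[]
d,W=cam("side"); im=d["color"]; t=proj(d,W,[[.57,.20,.05]])[0].astype(int); a.append(cv2.resize(im[t[1]-40:t[1]+40,t[0]-30:t[0]+30],None,fx=6,fy=6,interpolation=cv2.INTER_CUBIC))
d,W=cam("top"); im=d["color"]; t=proj(d,W,[[.56,.20,.05]])[0].astype(int); a.append(cv2.resize(im[t[1]-40:t[1]+40,t[0]-35:t[0]+35],None,fx=6,fy=6,interpolation=cv2.INTER_CUBIC))
cv2.imwrite("pics/ins1.png",np.hstack(a))
E
```

```text
pos [0.4785 0.1673 0.0428] turn/8deg [0.   0.   0.01] shift before [-0.03 -0.01 -0.  ] after [-0.03 -0.01 -0.  ]
```

View pics/ins1.png

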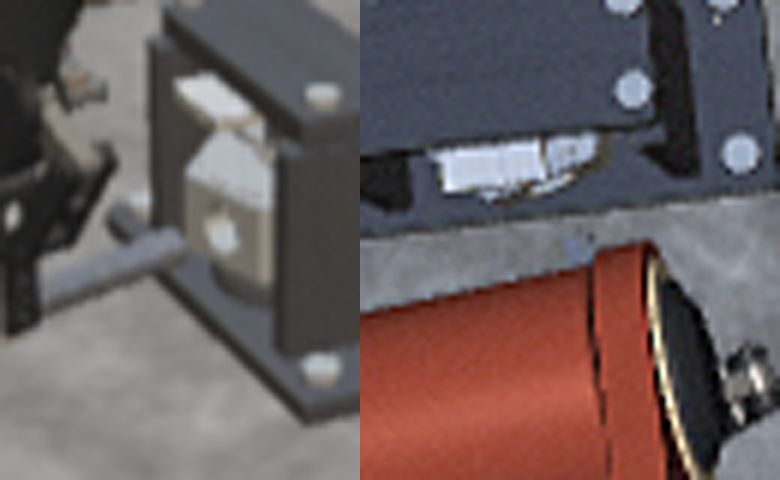

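The left view shows the bar tip at crop (180,243), with its axis running slightly above the hole centre at (223,235), by about 1.5 px. I'll lower it by about 1.5 mm, shift it 1 mm to the right, then push in gently.

Call:
play_rows([
  [0, [0, -0.02, 0.03], [0, 0, 0]],
  [0, [-0.2, 0, 0], [0, 0, 0]],
  [0, [-0.1, 0, 0], [0, 0, 0]],
  [0, [-0.1, 0, 0], [0, 0, 0]],
  [0, [-0.04, 0, 0], [0, 0, 0]],
  [0, [-0.04, 0, 0], [0, 0, 0]],
  [0, [-0.04, 0, 0], [0, 0, 0]],
  [0, [0, 0, 0], [0, 0, 0]],
])

```text
t: 11.9
tool_pos: [0.5025, 0.1758, 0.0408]
tool_rot: [-0.583, 3.087, 0.0]
contact_force: [0.3, -0.6, -2.1]
opening: 0.0122
grip_force: 79.1
```

Call:
play_rows([
  [0, [-0.04, 0, 0], [0, 0, 0]],
  [0, [-0.04, 0, 0], [0, 0, 0]],
  [0, [-0.04, 0, 0], [0, 0, 0]],
  [0, [-0.04, 0, 0], [0, 0, 0]],
  [0, [0, 0, 0], [0, 0, 0]],
])

```text
t: 12.52
tool_pos: [0.5101, 0.1788, 0.0409]
tool_rot: [-0.583, 3.086, 0.0]
contact_force: [-0.2, -0.0, -2.2]
opening: 0.0123
grip_force: 79.1
```

Call:
play_rows([
  [0, [-0.03, 0, 0], [0, 0, 0]],
  [0, [-0.03, 0, 0], [0, 0, 0]],
  [0, [-0.03, 0, 0], [0, 0, 0]],
  [0, [0, 0, 0], [0, 0, 0]],
])

```text
t: 13.02
tool_pos: [0.5142, 0.1805, 0.0409]
tool_rot: [-0.583, 3.087, 0.0]
contact_force: [0.3, -0.3, -1.7]
opening: 0.0122
grip_force: 79.1
```

Call:
play_rows([
  [0, [-0.03, 0, 0], [0, 0, 0]],
  [0, [-0.03, 0, 0], [0, 0, 0]],
  [0, [-0.03, 0, 0], [0, 0, 0]],
  [0, [0, 0, 0], [0, 0, 0]],
])

```text
t: 13.52
tool_pos: [0.5162, 0.1813, 0.0399]
tool_rot: [0.582, -3.081, 0.001]
contact_force: [-6.4, -3.2, 1.2]
opening: 0.012
grip_force: 79.4
```

Call:
play_rows([
  [0, [0.08, 0, 0], [0, 0, 0]],
  [0, [-0.01, 0.25, 0], [0, 0, 0.75]],
  [0, [-0.01, 0.25, 0], [0, 0, 0.75]],
  [0, [0, 0, 0], [0, 0, 0]],
])

```text
t: 14.02
tool_pos: [0.5082, 0.2032, 0.0411]
tool_rot: [-0.255, 3.13, -0.006]
contact_force: [1.5, -7.2, -1.1]
opening: 0.0118
grip_force: 79.9
```

```bash
cat >> h.py <<'E'
C=np.array([.6267,.2247])
def st():
    o=ctrl.get_obs(); Rt=R.from_rotvec(o["tool_rot"]).as_matrix(); p=o["tool_pos"]
    v=p[:2]-C; x=Rt[:2,0]; th=np.arctan2(v[1],v[0]); tx=np.arctan2(x[1],x[0])
    w=lambda a:(np.pi+PSI-a+np.pi)%(2*np.pi)-np.pi
    tip=p[:2]-.0953*x-C
    print("t",o["t"],"r",np.linalg.norm(v).round(4),"a_pos",w(th).round(3),"a_bar",w(tx).round(3),"z",p[2].round(4),"tip r",np.linalg.norm(tip).round(4),"F tool",(Rt.T@o["contact_force"]).round(1),"open",o["opening"].round(4), "Tq",np.round(o["wrist_torque"],2))
E
python3 -c "
from h import *
st()"
```

```text
Traceback (most recent call last):
  File "h.py", line 31, in st
    print("t",o["t"],"r",np.linalg.norm(v).round(4),"a_pos",w(th).round(3),"a_bar",w(tx).round(3),"z",p[2].round(4),"tip r",np.linalg.norm(tip).round(4),"F tool",(Rt.T@o["contact_force"]).round(1),"open",o["opening"].round(4), "Tq",np.round(o["wrist_torque"],2))
                                                                                                                                                                                                            ^^^^^^^^^^^^^^^^^^
AttributeError: 'float' object has no attribute 'round'
```

```bash
sed -i 's/o\["opening"\].round(4)/round(o["opening"],4)/' h.py; python3 -c "
from h import *
st()"
```

```text
t 14.025 r 0.1204 a_pos -0.083 a_bar -0.067 z 0.0411 tip r 0.0252 F tool [-0.3 -7.3  1.2] open 0.0118 Tq [-1.34 -0.19 -0.64]
```

Call:
play_rows([
  [0, [-0.01, 0.25, 0], [0, 0, 0.75]],
  [0, [-0.01, 0.25, 0], [0, 0, 0.75]],
  [0, [-0.01, 0.25, 0], [0, 0, 0.75]],
  [0, [0, 0, 0], [0, 0, 0]],
])

```text
t: 14.52
tool_pos: [0.5074, 0.2404, 0.0409]
tool_rot: [0.238, 3.131, -0.006]
contact_force: [1.1, -8.1, -0.6]
opening: 0.0118
grip_force: 80.1
```

```bash
python3 -c "
from h import *
st()"
```

```text
t 14.525 r 0.1203 a_pos 0.227 a_bar 0.248 z 0.0409 tip r 0.0251 F tool [-2.3 -7.8  0.6] open 0.0118 Tq [-1.44 -0.16 -0.62]
```

Call:
play_rows([
  [0, [-0.01, 0.25, 0], [0, 0, 0.75]],
  [0, [-0.01, 0.25, 0], [0, 0, 0.75]],
  [0, [-0.01, 0.25, 0], [0, 0, 0.75]],
  [0, [-0.01, 0.25, 0], [0, 0, 0.75]],
  [0, [0, 0, 0], [0, 0, 0]],
])

```text
t: 15.15
tool_pos: [0.5239, 0.2867, 0.0405]
tool_rot: [0.885, 3.014, -0.008]
contact_force: [-1.8, -8.6, -0.4]
opening: 0.0117
grip_force: 80.2
```

```bash
python3 - <<'E'
from h import *
st()
d,W=cam("side"); im=d["color"]; t=proj(d,W,[[.57,.20,.05]])[0].astype(int); a=[cv2.resize(im[t[1]-40:t[1]+40,t[0]-30:t[0]+30],None,fx=6,fy=6,interpolation=cv2.INTER_CUBIC)]
d,W=cam("top"); im=d["color"]; t=proj(d,W,[[.56,.20,.05]])[0].astype(int); a.append(cv2.resize(im[t[1]-40:t[1]+40,t[0]-35:t[0]+35],None,fx=6,fy=6,interpolation=cv2.INTER_CUBIC))
cv2.imwrite("pics/turn1.png",np.hstack(a))
E
```

```text
t 15.15 r 0.12 a_pos 0.639 a_bar 0.667 z 0.0405 tip r 0.0249 F tool [-3.1 -8.2  0.5] open 0.0117 Tq [-1.54  0.04 -0.65]
```

View pics/turn1.png

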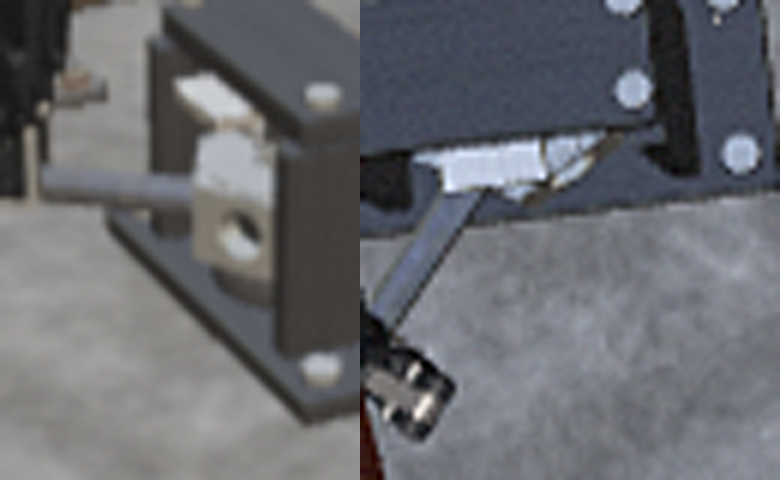

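The bar is in the hole and the collar has turned. In the left view the next hole is at crop (240,232), so a≈-0.5. I'll unload, withdraw, then swing back.

Call:
play_rows([
  [0, [0, -0.05, 0], [0, 0, 0]],
  [0, [0.1, 0, 0], [0, 0, 0]],
  [0, [0.2, 0, 0], [0, 0, 0]],
  [0, [0.25, 0, 0], [0, 0, 0]],
  [0, [0.25, 0, 0], [0, 0, 0]],
  [0, [0, 0, 0], [0, 0, 0]],
])

```text
t: 16.0
tool_pos: [0.4873, 0.3091, 0.0405]
tool_rot: [-0.879, -3.016, 0.0]
contact_force: [-0.8, 0.4, -2.9]
opening: 0.0119
grip_force: 79.1
```

```bash
python3 - <<'E'
from h import *
st()
def tgt(a,tr,z=.0409):
    th=np.pi+PSI-a; rr=.0953+tr; delta([C[0]+rr*np.cos(th),C[1]+rr*np.sin(th),z],np.degrees(th)-180)
tgt(-.5,.065)
E
```

```text
t 16.0 r 0.1629 a_pos 0.64 a_bar 0.663 z 0.0405 tip r 0.0677 F tool [ 0.9 -0.1  2.9] open 0.0119 Tq [ 0.08  0.01 -0.03]
pos [0.4873 0.3091 0.0405] turn/8deg [ 0.   -0.01 -8.33] shift before [-1.99 -2.87 -0.01] after [ 1.85 -2.96 -0.01]
```

Call:
play_rows([
  [0, [-0.03, -0.42, 0], [0, 0, -0.92]],
  [0, [-0.03, -0.42, 0], [0, 0, -0.92]],
  [0, [-0.03, -0.42, 0], [0, 0, -0.92]],
  [0, [-0.03, -0.42, 0], [0, 0, -0.92]],
  [0, [-0.03, -0.42, 0], [0, 0, -0.92]],
  [0, [-0.03, -0.42, 0], [0, 0, -0.92]],
  [0, [-0.03, -0.42, 0], [0, 0, -0.92]],
  [0, [-0.03, -0.42, 0], [0, 0, -0.92]],
])

```text
t: 17.0
tool_pos: [0.4811, 0.1465, 0.0409]
tool_rot: [-0.721, 3.057, -0.0]
contact_force: [0.1, 0.1, -3.5]
opening: 0.012
grip_force: 79.2
```

Call:
play_rows([
  [0, [-0.03, -0.42, 0], [0, 0, -0.92]],
  [0, [0, 0, 0], [0, 0, 0]],
])

```text
t: 17.25
tool_pos: [0.4924, 0.1282, 0.0412]
tool_rot: [-0.905, 3.007, -0.0]
contact_force: [-0.6, -0.1, -3.7]
opening: 0.0123
grip_force: 79.2
```

```bash
python3 - <<'E'
from h import *
st()
def tgt(a,tr,z=.0409):
    th=np.pi+PSI-a; rr=.0953+tr; delta([C[0]+rr*np.cos(th),C[1]+rr*np.sin(th),z],np.degrees(th)-180)
tgt(-.5,.055)
d,W=cam("side"); im=d["color"]; t=proj(d,W,[[.57,.20,.05]])[0].astype(int); cv2.imwrite("pics/ins2.png",cv2.resize(im[t[1]-40:t[1]+40,t[0]-40:t[0]+30],None,fx=7,fy=7,interpolation=cv2.INTER_CUBIC))
E
```

```text
t 17.25 r 0.1654 a_pos -0.527 a_bar -0.488 z 0.0412 tip r 0.0702 F tool [0.6 0.3 3.7] open 0.0123 Tq [-0.05  0.02 -0.01]
pos [0.4924 0.1282 0.0412] turn/8deg [-0.    0.01 -0.08] shift before [-0.3   0.09  0.01] after [-0.3   0.09  0.01]
```

View pics/ins2.png

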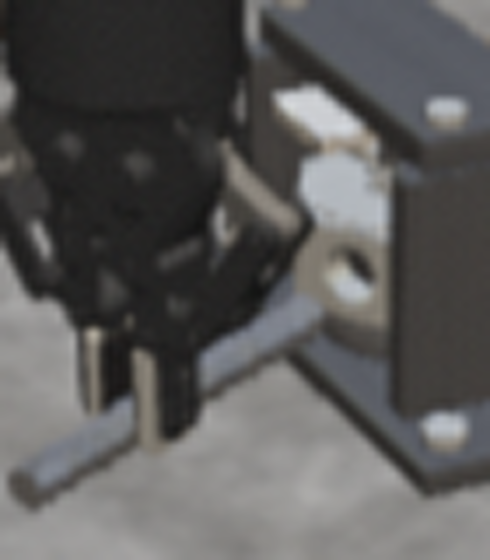

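The hole is at crop (350,272) and the bar axis passes about 2 px below and to the right of it. That agrees with the computed +4.5 mm lateral correction, so I'll apply it and insert.

Call:
play_rows([
  [0, [0, 0.1, 0], [0, 0, -0.08]],
  [0, [-0.2, 0, 0], [0, 0, 0]],
  [0, [-0.2, 0, 0], [0, 0, 0]],
  [0, [-0.1, 0, 0], [0, 0, 0]],
  [0, [-0.06, 0, 0], [0, 0, 0]],
  [0, [-0.06, 0, 0], [0, 0, 0]],
  [0, [-0.06, 0, 0], [0, 0, 0]],
  [0, [0, 0, 0], [0, 0, 0]],
])

```text
t: 18.3
tool_pos: [0.5141, 0.1507, 0.0394]
tool_rot: [0.924, -2.994, 0.002]
contact_force: [-7.9, -5.7, 0.9]
opening: 0.0119
grip_force: 79.5
```

```bash
python3 -c "
from h import *
st()"
```

```text
t 18.3 r 0.1347 a_pos -0.486 a_bar -0.502 z 0.0394 tip r 0.0395 F tool [ 9.7 -0.3 -0.9] open 0.0119 Tq [-0.81  1.07 -0.02]
```

Call:
play_rows([
  [0, [0.16, 0, 0], [0, 0, 0]],
  [0, [0, -0.06, 0.005], [0, 0, 0]],
  [0, [0, 0, 0], [0, 0, 0]],
  [0, [-0.06, 0, 0], [0, 0, 0]],
  [0, [-0.06, 0, 0], [0, 0, 0]],
  [0, [-0.06, 0, 0], [0, 0, 0]],
  [0, [0, 0, 0], [0, 0, 0]],
])

```text
t: 19.18
tool_pos: [0.5199, 0.1506, 0.0407]
tool_rot: [-0.926, 3.001, 0.0]
contact_force: [-0.1, -0.9, -1.5]
opening: 0.0118
grip_force: 79.2
```

```bash
python3 -c "
from h import *
st()"
```

```text
t 19.175 r 0.13 a_pos -0.51 a_bar -0.503 z 0.0407 tip r 0.0347 F tool [ 0.6 -0.7  1.5] open 0.0118 Tq [ 0.06 -0.03  0.02]
```

In the hole (past the mouth, no force). Seating deeper.

Call:
play_rows([
  [0, [-0.06, 0, 0], [0, 0, 0]],
  [0, [-0.06, 0, 0], [0, 0, 0]],
  [0, [-0.04, 0, 0], [0, 0, 0]],
  [0, [-0.02, 0, 0], [0, 0, 0]],
  [0, [0, 0, 0], [0, 0, 0]],
])

```text
t: 19.8
tool_pos: [0.527, 0.1555, 0.0406]
tool_rot: [-0.926, 3.002, 0.0]
contact_force: [-1.0, 1.1, -1.7]
opening: 0.012
grip_force: 79.3
```

```bash
python3 -c "
from h import *
st()"
```

```text
t 19.8 r 0.1214 a_pos -0.511 a_bar -0.502 z 0.0406 tip r 0.0261 F tool [0.2 1.4 1.7] open 0.012 Tq [0.1  0.05 0.01]
```

Call:
play_rows([
  [0, [-0.01, 0.25, 0], [0, 0, 0.75]],
  [0, [-0.01, 0.25, 0], [0, 0, 0.75]],
  [0, [-0.01, 0.25, 0], [0, 0, 0.75]],
  [0, [-0.01, 0.25, 0], [0, 0, 0.75]],
  [0, [-0.01, 0.25, 0], [0, 0, 0.75]],
  [0, [-0.01, 0.25, 0], [0, 0, 0.75]],
  [0, [-0.01, 0.25, 0], [0, 0, 0.75]],
  [0, [-0.01, 0.25, 0], [0, 0, 0.75]],
])

```text
t: 20.8
tool_pos: [0.5083, 0.2484, 0.0403]
tool_rot: [-0.384, -3.118, 0.009]
contact_force: [-1.2, -9.9, -0.5]
opening: 0.0122
grip_force: 80.6
```

```bash
python3 -c "
from h import *
st()"
```

```text
t 20.8 r 0.1208 a_pos 0.294 a_bar 0.341 z 0.0403 tip r 0.026 F tool [-1.2 -9.9  0.5] open 0.0122 Tq [-1.78 -0.09 -0.75]
```

Call:
play_rows([
  [0, [-0.01, 0.25, 0], [0, 0, 0.75]],
  [0, [-0.01, 0.25, 0], [0, 0, 0.75]],
  [0, [0, 0, 0], [0, 0, 0]],
])

```text
t: 21.18
tool_pos: [0.5161, 0.2726, 0.0401]
tool_rot: [-0.702, -3.061, 0.008]
contact_force: [-2.3, -8.3, 0.3]
opening: 0.0121
grip_force: 80.3
```

Call:
play_rows([
  [0, [0, 0.12, 0], [0, 0, 0.35]],
  [0, [0, 0, 0], [0, 0, 0]],
])

```text
t: 21.42
tool_pos: [0.5185, 0.2776, 0.04]
tool_rot: [-0.777, -3.043, 0.009]
contact_force: [-2.6, -8.6, 1.4]
opening: 0.0121
grip_force: 80.4
```

```bash
python3 -c "
from h import *
st()"
```

```text
t 21.425 r 0.1204 a_pos 0.55 a_bar 0.596 z 0.04 tip r 0.0256 F tool [-1.8 -8.8 -1.3] open 0.0121 Tq [-1.51  0.24 -0.67]
```

Not at the stop yet, the force is still that of turning. Small steps next.

Call:
play_rows([
  [0, [0, 0.08, 0], [0, 0, 0.25]],
  [0, [0, 0.08, 0], [0, 0, 0.25]],
  [0, [0, 0, 0], [0, 0, 0]],
])

```text
t: 21.8
tool_pos: [0.5222, 0.2844, 0.0399]
tool_rot: [-0.882, -3.014, 0.009]
contact_force: [-2.9, -7.8, 0.5]
opening: 0.0122
grip_force: 80.4
```

```bash
python3 -c "
from h import *
st()"
```

```text
t 21.8 r 0.1204 a_pos 0.615 a_bar 0.666 z 0.0399 tip r 0.0256 F tool [-1.7 -8.1 -0.5] open 0.0122 Tq [-1.43  0.29 -0.64]
```

Call:
play_rows([
  [0, [0, 0.08, 0], [0, 0, 0.2]],
  [0, [0, 0.08, 0], [0, 0, 0.2]],
  [0, [0, 0, 0], [0, 0, 0]],
])

```text
t: 22.18
tool_pos: [0.5261, 0.2906, 0.0396]
tool_rot: [-0.966, -2.987, 0.012]
contact_force: [-3.5, -9.6, 1.3]
opening: 0.0122
grip_force: 80.9
```

```bash
python3 -c "
from h import *
st()"
```

```text
t 22.175 r 0.1203 a_pos 0.676 a_bar 0.722 z 0.0396 tip r 0.0254 F tool [-2.8 -9.8 -1.3] open 0.0122 Tq [-1.79  0.47 -0.84]
```

Call:
play_rows([
  [0, [0, 0.06, 0], [0, 0, 0.12]],
  [0, [0, 0.06, 0], [0, 0, 0.12]],
  [0, [0, 0, 0], [0, 0, 0]],
])

```text
t: 22.55
tool_pos: [0.5284, 0.294, 0.0387]
tool_rot: [-1.017, -2.968, 0.018]
contact_force: [-7.3, -13.5, 1.8]
opening: 0.0121
grip_force: 82.4
```

```bash
python3 - <<'E'
from h import *
st()
d,W=cam("side"); im=d["color"]; t=proj(d,W,[[.57,.20,.05]])[0].astype(int); a=[cv2.resize(im[t[1]-40:t[1]+40,t[0]-30:t[0]+30],None,fx=6,fy=6,interpolation=cv2.INTER_CUBIC)]
d,W=cam("top"); im=d["color"]; t=proj(d,W,[[.56,.20,.05]])[0].astype(int); a.append(cv2.resize(im[t[1]-40:t[1]+40,t[0]-35:t[0]+35],None,fx=6,fy=6,interpolation=cv2.INTER_CUBIC))
cv2.imwrite("pics/turn2.png",np.hstack(a))
E
```

```text
t 22.55 r 0.1203 a_pos 0.71 a_bar 0.756 z 0.0387 tip r 0.0255 F tool [ -2.5 -15.1  -1.7] open 0.0121 Tq [-2.45  0.81 -1.13]
```

Call:
play_rows([
  [0, [0, 0.08, 0], [0, 0, 0.1]],
  [0, [0, 0, 0], [0, 0, 0]],
])

```text
t: 22.9
tool_pos: [0.5298, 0.296, 0.038]
tool_rot: [-1.038, -2.958, 0.023]
contact_force: [-9.0, -16.6, 1.7]
opening: 0.0122
grip_force: 85.1
```

```bash
python3 -c "
from h import *
st()"
```

```text
t 22.9 r 0.1203 a_pos 0.731 a_bar 0.771 z 0.038 tip r 0.0254 F tool [ -3.4 -18.7  -1.4] open 0.0122 Tq [-2.98  1.11 -1.45]
```

```bash
python3 - <<'E'
import cv2,numpy as np
a=cv2.imread("pics/turn1.png",0);b=cv2.imread("pics/turn2.png",0)
for (x0,x1,y0,y1) in [(210,268,205,262),(205,268,195,275),(285,355,80,120)]:
    r=cv2.matchTemplate(b[y0-20:y1+20,x0-20:x1+20],a[y0:y1,x0:x1],cv2.TM_CCOEFF_NORMED); _,m,_,l=cv2.minMaxLoc(r); print(m,np.array(l)-20)
E
```

```text
0.9980631470680237 [0 0]
0.9980974793434143 [0 0]
0.9996907711029053 [0 0]
```

Net moment on the collar has risen to about 0.8 N m, against the normal 0.35. The collar stands exactly 60° on from the end of stroke 1 while the bar went further, so it is at the stop. Now I'll unload and withdraw.

Call:
play_rows([
  [0, [0, -0.12, 0], [0, 0, -0.2]],
  [0, [0, -0.06, 0], [0, 0, -0.1]],
  [0, [0, 0, 0], [0, 0, 0]],
])

```text
t: 23.28
tool_pos: [0.5263, 0.2911, 0.0396]
tool_rot: [-0.975, -2.984, 0.012]
contact_force: [-4.2, -10.4, 1.1]
opening: 0.0124
grip_force: 80.9
```

```bash
python3 -c "
from h import *
st()"
```

```text
t 23.275 r 0.1203 a_pos 0.68 a_bar 0.728 z 0.0396 tip r 0.0255 F tool [ -2.8 -10.9  -1. ] open 0.0124 Tq [-1.87  0.51 -0.87]
```

Call:
play_rows([
  [0, [0, -0.06, 0], [0, 0, -0.15]],
  [0, [0, -0.06, 0], [0, 0, -0.15]],
  [0, [0, 0, 0], [0, 0, 0]],
])

```text
t: 23.65
tool_pos: [0.5239, 0.2873, 0.0402]
tool_rot: [-0.911, -3.006, 0.007]
contact_force: [-1.2, -7.9, 0.0]
opening: 0.0122
grip_force: 80.1
```

```bash
python3 -c "
from h import *
st()"
```

```text
t 23.65 r 0.1204 a_pos 0.643 a_bar 0.685 z 0.0402 tip r 0.0254 F tool [-3.3 -7.2 -0. ] open 0.0122 Tq [-1.27  0.2  -0.55]
```

Call:
play_rows([
  [0, [0, -0.06, 0], [0, 0, -0.1]],
  [0, [0.1, 0, 0], [0, 0, 0]],
  [0, [0.2, 0, 0], [0, 0, 0]],
  [0, [0.3, 0, 0], [0, 0, 0]],
  [0, [0.4, 0, 0], [0, 0, 0]],
  [0, [0.3, 0, 0], [0, 0, 0]],
  [0, [0, 0, 0], [0, 0, 0]],
])

```text
t: 24.52
tool_pos: [0.4666, 0.3232, 0.0403]
tool_rot: [-0.884, -3.014, 0.0]
contact_force: [0.5, 0.3, -2.6]
opening: 0.0119
grip_force: 79.2
```

Call:
play_rows([
  [0, [0, 0, -0.6], [0, 0, 0]],
  [0, [0, 0, -0.8], [0, 0, 0]],
  [0, [0, 0, -0.8], [0, 0, 0]],
  [0, [0, 0, 0], [0, 0, -1]],
  [0, [0, 0, 0], [0, 0, -1]],
  [0, [0, 0, 0], [0, 0, -1]],
  [0, [0, 0, 0], [0, 0, -1]],
  [0, [0, 0, 0], [0, 0, 0]],
])

```text
t: 25.52
tool_pos: [0.4683, 0.3222, 0.1506]
tool_rot: [0.026, 3.141, -0.0]
contact_force: [0.3, -0.2, -2.3]
opening: 0.012
grip_force: 79.2
```

```bash
python3 - <<'E'
from h import *
st(); delta([.5143,-.201,.15],2.5)
import cv2
d,W=cam("side"); im=d["color"]; t=proj(d,W,[[.57,.20,.05]])[0].astype(int); cr=cv2.resize(im[t[1]-40:t[1]+40,t[0]-30:t[0]+30],None,fx=6,fy=6,interpolation=cv2.INTER_CUBIC)
a=cv2.imread("pics/turn2.png",0); b=cv2.cvtColor(cr,cv2.COLOR_BGR2GRAY)
x0,x1,y0,y1=210,268,205,262
r=cv2.matchTemplate(b[y0-20:y1+20,x0-20:x1+20],a[y0:y1,x0:x1],cv2.TM_CCOEFF_NORMED); _,m,_,l=cv2.minMaxLoc(r); print(m,np.array(l)-20)
E
```

```text
t 25.525 r 0.186 a_pos 0.648 a_bar 0.112 z 0.1506 tip r 0.1148 F tool [-0.3 -0.2  2.3] open 0.012 Tq [-0.05 -0.   -0.  ]
pos [0.4683 0.3222 0.1506] turn/8deg [-0.    0.   -0.43] shift before [-1.090e+00 -1.045e+01  1.000e-02] after [-4.600e-01 -1.049e+01  1.000e-02]
0.9997504949569702 [0 0]
```

The collar has not moved. I'll carry the bar back to its first place, which is known to be clear.

Call:
play_rows([
  [0, [0, 0, 0], [0, 0, -0.43]],
  [0, [0, -1, 0], [0, 0, 0]],
  [0, [0, -1, 0], [0, 0, 0]],
  [0, [0, -1, 0], [0, 0, 0]],
  [0, [0, -1, 0], [0, 0, 0]],
  [0, [0, -1, 0], [0, 0, 0]],
  [0, [0, -1, 0], [0, 0, 0]],
  [0, [0, -1, 0], [0, 0, 0]],
])

```text
t: 26.58
tool_pos: [0.484, -0.0291, 0.1509]
tool_rot: [-0.068, 3.14, -0.001]
contact_force: [1.2, 0.1, -2.4]
opening: 0.0118
grip_force: 79.4
```

Call:
play_rows([
  [0, [-0.15, -1, 0], [0, 0, 0]],
  [0, [-0.15, -1, 0], [0, 0, 0]],
  [0, [-0.15, -1, 0], [0, 0, 0]],
  [0, [0, -0.5, 0], [0, 0, 0]],
  [0, [0, 0, 0], [0, 0, 0]],
  [0, [0, 0, 0], [0, 0, 0]],
])

```text
t: 27.32
tool_pos: [0.5142, -0.2006, 0.1504]
tool_rot: [0.07, -3.141, -0.001]
contact_force: [0.2, 1.1, -2.9]
opening: 0.0123
grip_force: 79.4
```

```bash
python3 -c "
from h import *
delta([.5143,-.201,.002],2.5)"
```

```text
pos [ 0.5142 -0.2006  0.1504] turn/8deg [ 0.   -0.    0.01] shift before [-0.   -0.01  2.97] after [-0.   -0.01  2.97]
```

Call:
play_rows([
  [0, [0, 0, 0.9], [0, 0, 0]],
  [0, [0, 0, 0.9], [0, 0, 0]],
  [0, [0, 0, 0.6], [0, 0, 0]],
  [0, [0, 0, 0.3], [0, 0, 0]],
  [0, [0, 0, 0.15], [0, 0, 0]],
  [0, [0, 0, 0.08], [0, 0, 0]],
  [0, [0, 0, 0.02], [0, 0, 0]],
  [0, [0, 0, 0], [0, 0, 0]],
])

```text
t: 28.32
tool_pos: [0.515, -0.2015, 0.004]
tool_rot: [-0.071, 3.139, -0.001]
contact_force: [1.2, 0.7, -3.2]
opening: 0.0118
grip_force: 79.4
```

Call:
play_rows([
  [0, [0, 0, 0.05], [0, 0, 0]],
  [0, [0, 0, 0], [0, 0, 0]],
  [0, [0, 0, 0], [0, 0, 0]],
])

```text
t: 28.7
tool_pos: [0.5145, -0.2013, 0.0007]
tool_rot: [-0.071, 3.14, -0.0]
contact_force: [-0.4, 0.3, -2.7]
opening: 0.012
grip_force: 79.5
```

Call:
play_rows([
  [0.3, [0, 0, 0], [0, 0, 0]],
  [0.5, [0, 0, 0], [0, 0, 0]],
  [0.5, [0, 0, 0], [0, 0, 0]],
  [0.5, [0, 0, 0], [0, 0, 0]],
  [0.6, [0, 0, -0.3], [0, 0, 0]],
  [0.6, [0, 0, -0.7], [0, 0, 0]],
  [0.6, [0, 0, -0.9], [0, 0, 0]],
  [0.6, [0, 0, -0.9], [0, 0, 0]],
])

```text
t: 29.7
tool_pos: [0.5144, -0.2012, 0.143]
tool_rot: [-0.071, 3.14, -0.001]
contact_force: [0.4, -1.0, 0.4]
opening: 0.051
grip_force: 0.0
```

Call:
play_rows([
  [0.6, [0, 0, -0.4], [0, 0, 0]],
  [0.6, [0, 0, 0], [0, 0, 0]],
  [0.6, [0, 0, 0], [0, 0, 0]],
])

```text
t: 30.08
tool_pos: [0.5133, -0.2006, 0.1583]
tool_rot: [0.071, -3.138, -0.003]
contact_force: [0.2, 0.7, -0.4]
opening: 0.0513
grip_force: 0.0
```

```bash
python3 - <<'E'
from h import *
o=ctrl.get_obs(); print(o["tool_pos"],o["opening"])
w1=cv2.imread("pics/w1.png").astype(int)
d,W=cam("wrist"); im=d["color"]; cv2.imwrite("pics/w3.png",im)
hsv=cv2.cvtColor(im,cv2.COLOR_BGR2HSV); print("gray profile col 272 row 205:",im[205,255:292].mean(1).round().astype(int).tolist())
print("w1:",w1[205,255:292].mean(1).round().astype(int).tolist())
for r in (130,150,180,250,280): print(r,im[r,255:292].mean(1).round().astype(int).tolist())
# expected bar ends in view
print(proj(d,W,[[.458,-.202,.011],[.6105,-.1957,.011]]))
E
```

```text
[ 0.51326346 -0.20056571  0.15833269] 0.05131797911202161
gray profile col 272 row 205: [106, 107, 109, 110, 111, 110, 110, 110, 110, 109, 108, 91, 86, 89, 91, 94, 98, 97, 97, 98, 95, 96, 96, 88, 85, 83, 81, 85, 101, 107, 109, 110, 110, 111, 110, 110, 108]
w1: [102, 103, 105, 104, 104, 104, 104, 104, 103, 96, 82, 82, 85, 89, 92, 93, 92, 93, 91, 90, 91, 86, 80, 79, 77, 80, 96, 101, 103, 104, 104, 104, 104, 103, 102, 101, 100]
130 [106, 105, 104, 104, 105, 106, 107, 107, 107, 107, 103, 97, 99, 102, 104, 100, 81, 80, 81, 82, 84, 87, 86, 88, 98, 97, 95, 92, 94, 106, 107, 106, 107, 106, 106, 106, 107]
150 [109, 109, 108, 107, 107, 105, 105, 107, 109, 110, 108, 94, 93, 93, 94, 93, 94, 94, 94, 94, 95, 97, 94, 90, 88, 87, 87, 89, 98, 110, 110, 109, 108, 106, 105, 104, 103]
180 [106, 105, 105, 107, 107, 109, 110, 109, 108, 107, 103, 93, 94, 95, 96, 97, 101, 102, 100, 100, 100, 102, 100, 93, 89, 90, 88, 87, 94, 97, 96, 95, 93, 94, 96, 96, 97]
250 [114, 114, 115, 117, 120, 123, 125, 126, 125, 124, 120, 102, 91, 92, 94, 96, 98, 98, 98, 100, 100, 101, 100, 91, 88, 85, 84, 89, 109, 112, 113, 112, 109, 107, 106, 106, 106]
280 [110, 111, 112, 113, 113, 114, 114, 115, 114, 114, 113, 107, 97, 96, 96, 98, 102, 101, 99, 100, 100, 100, 98, 91, 90, 91, 92, 97, 107, 109, 110, 112, 113, 116, 118, 118, 118]
[[275.18964713 122.23956992]
 [274.51962382 290.43681867]]
```

```bash
python3 -c "
from station import ctrl
print(ctrl.finish_job())"
```

```text
the job is handed in; nothing more can be done
None
```

I tightened the press to its stop in two strokes with the bar, laid the bar back flat at its first place, and handed the job in at about 30 s. The hand-in returned no verdict, so the stop rests on the force rise at the end and the hole position seen in the side camera.

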